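# Load the heel template under the sprung clips of the jig

### The arm

A 7-joint arm with a two-finger parallel gripper is mounted at the origin on a cart in front of the work surface, level with it; the furniture and walls round the work are solid. World frame = base frame: x ahead of the robot, y to its left, z up, the work surface at z = 0. Lengths are in m, angles in rad, forces in N, time in s.
With the tool pointing down it reaches from about 0.425 to 0.925 m from the base axis. Payload 6.8 kg.
Tool frame: the origin (TCP) lies on the front face of the gripper's body, between the roots of the fingers; the fingertips stand 73 mm ahead of it and the grasp point (between the pads) lies 54 mm ahead of it (env.nose_length is the distance from the TCP to the fingertips, in m); z points along the fingers, y is the direction in which the jaws open and shut (so a half turn about z gives the same grasp; the last joint's range is limited). The gripper opens to 85 mm and grips with 20 to 120 N. Pads are 22 mm wide; open, the fingers measure 114 mm over their backs; the gripper's body (76 mm by 85 mm) begins 54 mm behind the grasp point. The pads swing forward as they close: fully open they stand 13 mm farther back than shut.
Start: joints at [-1.21, 0.477, 0.022, 1.555, -0.011, 1.109, -0.083], TCP at [0.305, 0.602, 0.304] pointing down, gripper open.
Joint ranges: [-2.96, 2.96], [-0.34, 2.1], [-1.41, 1.46], [0.24, 2.44], [-1.37, 4.51], [0.17, 1.92], [-2.96, 2.96]. Speed limits (rad/s): [2.39, 2.39, 3.14, 3.14, 3.14, 3.14, 3.14].

### API

Orientations are given as a unit quaternion [w, x, y, z].
In Python, from cell import env, kin, camera, calibration, job gives the robot as it stands. The module is installed in compiled form; this text tells all that it offers. Calls block until the motion is done:
- env.reach(position, orientation): joint-space move of the TCP to a pose.
- env.movel(position, velocity=0.15, rot=None, stop_force=None): straight line of the TCP; rot=None keeps the orientation; velocity is the mean speed in m/s. With stop_force (N) it stops when the force on the tool has changed by that much, and returns True; else False.
- env.goto_joints(angles): joint-space move.
- env.grip(opening, f_grip=None): finger opening in m; f_grip is the grip in N (None keeps the last); returns when the fingers have stopped.
- env.dwell(seconds).
- kin.inverse_kinematics(position, orientation): joint angles nearest the present ones, or None.
- env.get_state(): the state.
- camera(name): name is "side" or "top"; returns (picture, depth): 480x640x3 uint8, blue, green, red; 480x640 float32, m along the optical axis (not along the pixel's ray), 0 where there is no reading.
- calibration(name): a dict with "fx", "fy", "cx", "cy" (pixels), "rvec" (rotation vector, rad) and "tvec" (3), from world to camera coordinates, as OpenCV has them. Camera axes: x right, y down, z forward; pixel columns grow to the right and rows downward; lengths in m; the calibration is good to about 2 mm. A picture is of the moment at which its call begins. calibration takes no time and is no camera call.
A pose or a line that the arm cannot do raises env.PlanningError and nothing moves.
- job.job_done(): hands the job in, once; it reports no verdict.
The state is a dict: "time": time; "qpos": joint angles; "joint_velocities": joint speeds; "joint_torque": joint torques, N m; "tcp_pos": TCP position; "orientation": TCP orientation; "force": force on the tool from outside, world axes, zero at the start; "torque": the same for the moment, N m; "opening": finger opening in m.
Only numpy, scipy, OpenCV 4.12 (cv2) and the standard library are available. Lean on these libraries where they do the work, as an engineer would, in place of code of your own. Each camera call takes 0.05 s, during which the arm holds its last target.

### The job

Load the blue heel template plate into the jig: lay it flat on the aluminium bed with its bevelled steel edge towards the clips, then slide it gently forward between the guides so that both sprung clips ride up over it and snap down into its two pockets, and let go of it there. Never force it, and leave the other things on the bench where they are.

Things in the scene. Friction and masses are not known exactly. Their poses are not given: they have to be found in the camera images.
- plate_grip (a point): Middle of the black upright grip (34 mm long in x, 14 wide in y) standing on the blue template plate; 32 mm above the plate's underside, 24 above its top face, 12 below the grip's top. Axes are the plate's: x forward to its bevelled steel edge, y left, z up. Plate 91 long, 70 wide, 8 mm thick, about 0.2 kg. It starts flat on the bench (underside z = 0).
- plate_front (a point): Middle of the plate's steel front edge, at its underside: 68 mm ahead of plate_grip (the rear edge is 23 mm behind plate_grip). The front 12 mm are bevelled from 8 mm down to 2 mm thick.
- plate_pockets (a point): On the plate's top face, on its middle line, 42 mm ahead of plate_grip. The two steel-floored pockets for the clip noses lie 24 mm left and right of it; each 12 mm long (x), 17 mm wide, 3.5 mm deep.
- jig: Heel jig screwed to the bench, place and yaw vary. Wooden base 220 (x) x 130 (y) mm under a flat aluminium bed whose face is 20 mm above the bench. Origin: centre of the base at bench level; x is the sliding direction into the clips, y left, z up. Nothing on it is higher than 45 mm above the bench.
- jig_guides (a point): On the bed, middle line, where the straight guides begin (the jig's x = 0; axes as the jig's). Two dark steel strips 5 mm high: straight from here to x +45 mm, 74 mm apart (2 mm play each side of the plate); flared from here back to x -35 mm, where they are 102 mm apart. The bed before that, x -110 to -35, is open: room to lay the plate.
- stop_middle (a point): Fixed mark on the bed, 50 mm ahead of jig_guides: MIDDLE of the clip head's setting range. The dark head, with a padded stop face that ends the slide, stands up to 8 mm nearer or farther than this mark; its setting differs each time and is not measured: feel for it. The round noses (8 mm thick, 11 wide, 3 mm above the bed, y +24 and -24) are 26.5 mm before the stop face.
- clip_left (a joint): Lift (rad) of the sprung clip at the jig's +y side: 0 empty, 0.11 riding on the plate's full thickness, 0.03 dropped into the pocket. About 2 N down at the nose. The bevel lifts both noses (4 to 12 N of push in all), they ride some 10 mm, drop into the pockets, and 2 to 3 mm further the plate meets the stop (plate_front at the stop face).
- clip_right (a joint): The same for the clip on the jig's right (-y).
- spool: Bystander: blue thread spool standing upright, 40 mm across, 50 mm high; origin at the centre of its underside.
- tacks: Bystander: round open tin of tacks, 68 mm across, 24 mm high; origin at the centre of its underside.
- wax: Bystander: yellow block of wax, 34x52x20 mm; origin at the centre of its underside.
- lift: Bystander: light-brown leather heel lift, 65x69x10 mm, lying flat; origin at the centre of its underside.
- brush_main: Obstacle, fixed: a glue brush that stands upright, leaning, on a black sole on a wooden sole block, at the robot's right. The brush fills x 0.45 to 0.49, y -0.39 to -0.25 and reaches 0.33 m above the bench; the block under it fills x 0.40 to 0.69, y -0.42 to -0.28, 0.10 m high. Pass over it or on the robot's side of it.

How it is judged:
On the way:
1. both clips ride up on the plate (value of joint each of clip_left, clip_right above 0.075 rad and x of plate_grip in the frame of jig above -0.06 m).
At the end, for the whole second after the job is handed in: The plate lies at rest, flat on the bed between the guides (grip within 6 mm of the jig's middle line, tilt under 0.05 rad), pushed in so far that both clip noses have dropped into its pockets (clip lifts between 0.012 and 0.048 rad with the grip point past x = -30.5 mm of the jig) (value of joint clip_left between 0.012 and 0.048 rad and value of joint clip_right between 0.012 and 0.048 rad and x of plate_grip in the frame of jig above -0.0305 m and y of plate_grip in the frame of jig between -0.006 and 0.006 m and z of plate_grip in the frame of jig below 0.056 m and angle between plate_grip's own z axis and vertical below 0.05 rad and linear speed of plate below 0.01 m/s); the robot touches nothing.
It fails at once if the plate is forced against the jig with more than 45 N (contact force between plate and jig above 45 N).
It fails at once if a bystander is moved by more than 20 mm (distance of any of spool, tacks, wax, lift from where it was at the start of the episode above 0.02 m).
It also fails if it takes over 64 s, if anything falls off the work surface, if the arm or the gripper's body presses on something with over 40 N, if the wrist force passes 120 N, or if a joint passes its speed limit or range.

## Working session

There is one attempt and no reset: what is moved stays moved. The work goes in short steps, each a Python script; the robot and the scene stay as the last script left them, time stands still between calls to the robot, and variables do not carry over. Pictures are saved under pics/ and viewed, and the job is handed in when it is done.

```bash
ls; mkdir -p pics; python3 - <<'E'
from cell import env,kin,camera,calibration,job
import cv2,numpy as np
for n in("top","side"):
    p,d=camera(n);cv2.imwrite(f"pics/{n}0.png",p);np.save(f"pics/{n}0.npy",d);print(n,calibration(n))
s=env.get_state();print(s["time"],s["tcp_pos"],s["orientation"],s["force"],env.nose_length)
E
```

```text
pics
top {'fx': 451.3850410610677, 'fy': 451.3850410610677, 'cx': 319.01586558923657, 'cy': 240.4445088357393, 'rvec': array([ 2.10277921, -2.15264789,  0.18068685]), 'tvec': array([0.01862186, 0.52907146, 0.90908788])}
side {'fx': 621.9454217998515, 'fy': 621.9454217998515, 'cx': 321.1340470680525, 'cy': 247.29324271665874, 'rvec': array([ 2.1115079 , -0.11887581,  0.07985492]), 'tvec': array([-0.50920828,  0.104955  ,  1.6119186 ])}
0.1 [0.30479957 0.60180983 0.30301737] [-1.24591991e-04  2.32266446e-01  9.72651839e-01 -8.26752943e-04] [ 0.89312263 -0.00510438 -0.15331393] 0.0726
```

View pics/top0.png

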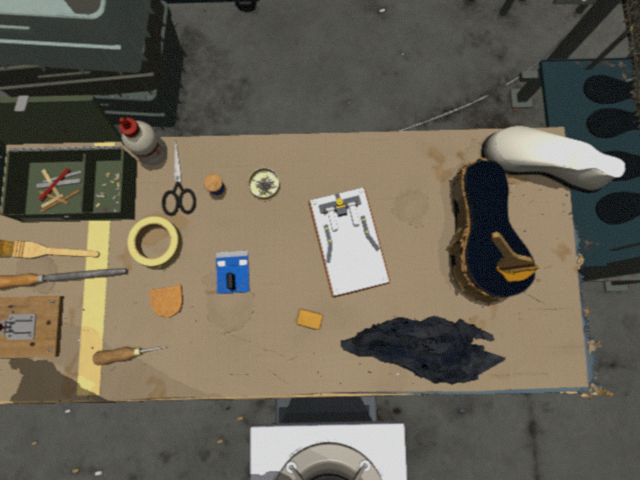

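View pics/side0.png

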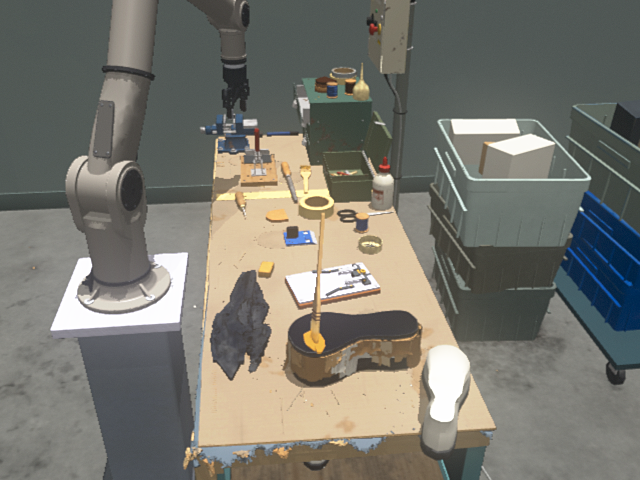

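The top view shows the plate at about (233,272) with its steel edge up at row ~253, and the grip at (230,280). The jig is at (347,240) with its clip head at (342,203), so its x axis points up and slightly left. Next I'll zoom in and measure.

```bash
cat > h.py <<'E'
from cell import env,kin,camera,calibration,job
import cv2,numpy as np
def cam(n):
    c=calibration(n);R=cv2.Rodrigues(c["rvec"])[0];K=np.array([[c["fx"],0,c["cx"]],[0,c["fy"],c["cy"]],[0,0,1]]);return K,R,np.array(c["tvec"]).ravel()
def onplane(n,uv,z):
    K,R,t=cam(n);uv=np.atleast_2d(uv);o=-R.T@t
    d=np.c_[uv,np.ones(len(uv))]@np.linalg.inv(K).T@R
    return o+d*((z-o[2])/d[:,2])[:,None]
def proj(n,X):
    K,R,t=cam(n);q=(np.atleast_2d(X)@R.T+t)@K.T;return q[:,:2]/q[:,2:]
def crop(n,p,x0,x1,y0,y1,f,s):
    cv2.imwrite(f,cv2.resize(p[y0:y1,x0:x1],None,fx=s,fy=s,interpolation=cv2.INTER_NEAREST))
E
python3 - <<'E'
from h import *
p=cv2.imread("pics/top0.png");crop("top",p,205,265,240,310,"pics/z1.png",8);crop("top",p,300,395,180,300,"pics/z2.png",5)
d=np.load("pics/top0.npy")
hsv=cv2.cvtColor(p,cv2.COLOR_BGR2HSV)
m=cv2.inRange(hsv,(100,120,80),(130,255,255));m[:, :205]=0;m[:,265:]=0
c=max(cv2.findContours(m,0,2)[0],key=cv2.contourArea);r=cv2.minAreaRect(c);b=cv2.boxPoints(r);print("blue",r,b);print(onplane("top",b+0,.008))
w=cv2.inRange(hsv,(0,0,200),(180,50,255));w[:,:300]=0;w[:,400:]=0;w[:180]=0;w[300:]=0
w=cv2.morphologyEx(w,cv2.MORPH_CLOSE,np.ones((9,9)))
c=max(cv2.findContours(w,0,2)[0],key=cv2.contourArea);r=cv2.minAreaRect(c);b=cv2.boxPoints(r);print("bed",r,b)
X=onplane("top",b,.02);print(X,[np.linalg.norm(X[i]-X[i-1]) for i in range(4)])
E
```

```text
blue ((232.29522705078125, 274.1517639160156), (35.65886688232422, 31.660947799682617), 88.15238952636719) [[215.89813 256.842  ]
 [247.54263 255.8212 ]
 [248.69232 291.46152]
 [217.04782 292.48233]]
[[0.50506743 0.23318865 0.008     ]
 [0.50567297 0.16375974 0.008     ]
 [0.42780031 0.16090673 0.008     ]
 [0.42719482 0.22938575 0.008     ]]
bed ((349.1470642089844, 240.58827209472656), (97.25678253173828, 55.29812240600586), 75.96376037597656) [[310.52942 200.11769]
 [364.17645 186.70592]
 [387.7647  281.05884]
 [334.11768 294.47064]]
[[ 0.62496836  0.02299255  0.02      ]
 [ 0.65274405 -0.09673316  0.02      ]
 [ 0.44225174 -0.13874218  0.02      ]
 [ 0.41639026 -0.02319876  0.02      ]] [np.float64(0.21363160961446612), np.float64(0.12290539331318973), np.float64(0.2146433577125964), np.float64(0.11840227527042275)]
```

View pics/z1.png

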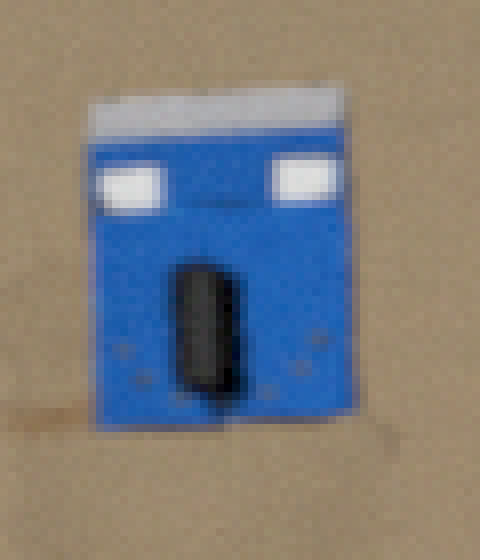

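View pics/z2.png

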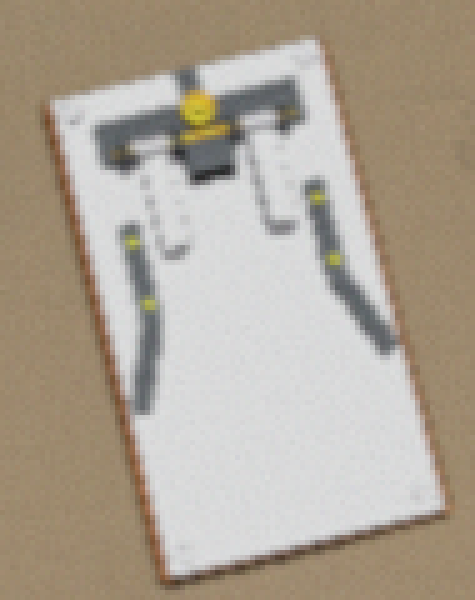

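```bash
cat > meas.py <<'E'
from h import *
def edgefit(img,A,B,n=40,half=5,trim=.12):
    # img: float scalar image; refine edge A-B by steepest gradient along the normal, subpixel; returns robust line points
    A=np.float64(A);B=np.float64(B);t=(B-A)/np.linalg.norm(B-A);nn=np.array([-t[1],t[0]]);s=np.linspace(-half,half,int(half*20)+1);P=[]
    for k in np.linspace(trim,1-trim,n):
        q=(A+k*(B-A))+s[:,None]*nn
        v=cv2.remap(img,q[:,0].astype(np.float32)[None],q[:,1].astype(np.float32)[None],cv2.INTER_LINEAR)[0]
        g=np.abs(np.gradient(cv2.GaussianBlur(v[:,None],(1,21),0)[:,0]));w=g**2*(g>.5*g.max());P.append(A+k*(B-A)+nn*(s*w).sum()/w.sum())
    P=np.float32(P);l=cv2.fitLine(P,cv2.DIST_HUBER,0,.01,.01).ravel();return l,P
def inter(l,m):
    k=np.linalg.solve(np.c_[l[:2],-m[:2]],m[2:]-l[2:]);return l[2:]+k[0]*l[:2]
def quad(img,b,**k):
    L=[edgefit(img,b[i],b[(i+1)%4],**k)[0] for i in range(4)]
    return np.array([inter(L[i-1],L[i]) for i in range(4)])
E
python3 - <<'E'
from meas import *
p=cv2.imread("pics/top0.png").astype(np.float32)
sat=p.max(2)-p.min(2)
def rep(name,Q,z):
    X=onplane("top",Q,z);print(name,Q.round(1).tolist());print(X.round(4)[:,:2].tolist())
    print(" sides",[round(float(np.linalg.norm(X[i]-X[(i+1)%4])),4) for i in range(4)],"c",X.mean(0)[:2].round(4),"yaw sides",[round(float(np.degrees(np.arctan2(*(X[i]-X[(i+1)%4])[1::-1]))),2) for i in range(4)])
bed=[[310.5,200],[364.2,186.7],[387.8,281],[334.1,294.5]]
rep("bed blue chan",quad(p[:,:,0].copy(),bed,half=4),.02)
plate=[[216,252],[248,250.5],[249.5,291.5],[217,293]]
rep("plate",quad(p[:,:,0].copy(),plate,half=4),.008)
# rear blue corners & blue-steel line
rep("blue",quad(sat,[[216,257],[248,255.8],[249,291.5],[217,292.5]],half=3),.008)
# features
hsv=cv2.cvtColor(p.astype(np.uint8),cv2.COLOR_BGR2HSV)
k=cv2.inRange(hsv,(0,0,0),(180,255,70));k[:, :220]=0;k[:,245:]=0;k[:265]=0;k[300:]=0
M=cv2.moments(k,True);c=[M["m10"]/M["m00"],M["m01"]/M["m00"]];print("grip",c,onplane("top",c,.03))
y=cv2.inRange(hsv,(22,120,110),(35,255,255));y[:, :315]=0;y[:,380:]=0;y[:215]=0;y[245:]=0
n,l,s,ce=cv2.connectedComponentsWithStats(y)
for a,b in zip(s[1:],ce[1:]): print("dot",a[4],b.round(1),onplane("top",b,.025)[0].round(4))
E
```

```text
bed blue chan [[309.6000061035156, 199.89999389648438], [363.0, 187.0], [388.70001220703125, 281.3999938964844], [333.3999938964844, 295.29998779296875]]
[[0.6256, 0.0251], [0.6522, -0.0942], [0.4414, -0.1407], [0.4146, -0.0216]]
 sides [0.1222, 0.2159, 0.122, 0.2161] c [ 0.5335 -0.0578] yaw sides [102.57, 12.45, -77.32, -167.51]
plate [[215.5, 251.89999389648438], [247.0, 250.0], [248.60000610351562, 291.20001220703125], [216.3000030517578, 292.1000061035156]]
[[0.516, 0.2342], [0.5186, 0.1651], [0.4285, 0.1611], [0.4281, 0.2311]]
 sides [0.0692, 0.0902, 0.0699, 0.0879] c [0.4728 0.1979] yaw sides [92.19, 2.49, -89.69, -177.95]
blue [[216.1999969482422, 257.3999938964844], [247.3000030517578, 255.89999389648438], [248.3000030517578, 291.0], [217.10000610351562, 292.70001220703125]]
[[0.5037, 0.2325], [0.5055, 0.1642], [0.4288, 0.1618], [0.4267, 0.2294]]
 sides [0.0683, 0.0767, 0.0676, 0.0771] c [0.4662 0.197 ] yaw sides [91.47, 1.86, -88.25, -177.68]
grip [230.57983193277312, 281.0924369747899] [[0.4491704  0.19593917 0.03      ]]
dot 1 [363. 219.] [ 0.5783 -0.0907  0.025 ]
dot 1 [326. 228.] [ 0.5602 -0.0095  0.025 ]
dot 3 [366.3 231.3] [ 0.5507 -0.0969  0.025 ]
dot 2 [329.  240.5] [ 0.5325 -0.0153  0.025 ]
```

```bash
cat >> h.py <<'E'
JC=np.array([0.5335,-0.0578]);JY=np.radians(12.45)
def q(yaw): return np.array([0,np.cos(yaw/2),np.sin(yaw/2),0])
def jw(x,y): return JC+np.array([[np.cos(JY),-np.sin(JY)],[np.sin(JY),np.cos(JY)]])@[x,y]
def st(m=""):
    s=env.get_state();c,sn=np.cos(JY),np.sin(JY);d=s["tcp_pos"][:2]-JC;f=s["force"]
    print(m,"t%.2f"%s["time"],"tcp",s["tcp_pos"].round(4),"jig",np.round([c*d[0]+sn*d[1],-sn*d[0]+c*d[1]],4),"F",f.round(1),"Fjig",np.round([c*f[0]+sn*f[1],-sn*f[0]+c*f[1]],1),"T",s["torque"].round(2),"op",round(float(s["opening"]),4));return s
E
python3 - <<'E'
from h import *
py=np.radians(2.1);g=[0.4505,0.1965]
for yw in(py,py+np.pi,py-np.pi):
    print(yw,kin.inverse_kinematics([*g,.2],q(yw)),kin.inverse_kinematics([*jw(-.085,0),.2],q(yw-py+JY)),kin.inverse_kinematics([*jw(-.01,0),.11],q(yw-py+JY)))
E
```

```text
0.03665191429188092 [-1.05590041  0.36619888  0.63354783  2.11534421 -0.31563098  0.75170872
 -1.75469955] [-0.72217556  0.38563475  0.9272949   2.20081602 -0.45459455  0.75502775
 -0.8434157 ] [-0.43323481  0.57974335  0.55340641  2.07994132 -0.51960596  0.61855557
 -0.87357672]
3.178244567881674 [-0.60143192  0.31421793  0.0748544   2.08758321 -0.03425161  0.74090704
  1.1024957 ] [-0.33683695  0.27839769  0.43000879  2.18136766 -0.17590475  0.7137317
  2.00013408] [-0.14511857  0.51714226  0.17681396  2.06129484 -0.16040283  0.57576615
  1.93193888]
-3.1049407392979123 [-0.60143192  0.31421793  0.0748544   2.08758321 -0.03425161  0.74090704
  1.1024957 ] [-0.33683695  0.27839769  0.43000879  2.18136766 -0.17590475  0.7137317
  2.00013408] [-0.14511857  0.51714226  0.17681396  2.06129484 -0.16040283  0.57576615
  1.93193888]
```

```bash
python3 - <<'E'
from h import *
Q=q(np.radians(2.1)+np.pi);g=[0.4505,0.1965]
env.reach([*g,.19],Q);env.grip(.05,f_grip=40);st("above")
print(env.movel([*g,.088],velocity=.1,stop_force=8));st("down")
p,d=camera("side");cv2.imwrite("pics/s1.png",p);crop("side",p,240,360,180,270,"pics/s1z.png",6)
p,d=camera("top");crop("top",p,190,290,220,320,"pics/t1z.png",6)
E
```

```text
above t2.17 tcp [0.4505 0.1967 0.19  ] jig [-0.0262  0.2664] F [0.1 0.6 0. ] Fjig [0.3 0.6] T [-0.    0.01 -0.04] op 0.0503
False
down t3.34 tcp [0.4509 0.1966 0.0885] jig [-0.0258  0.2663] F [-0.5 -0.2 -1.1] Fjig [-0.5 -0.1] T [-0.01 -0.02  0.04] op 0.0502
```

View pics/s1z.png

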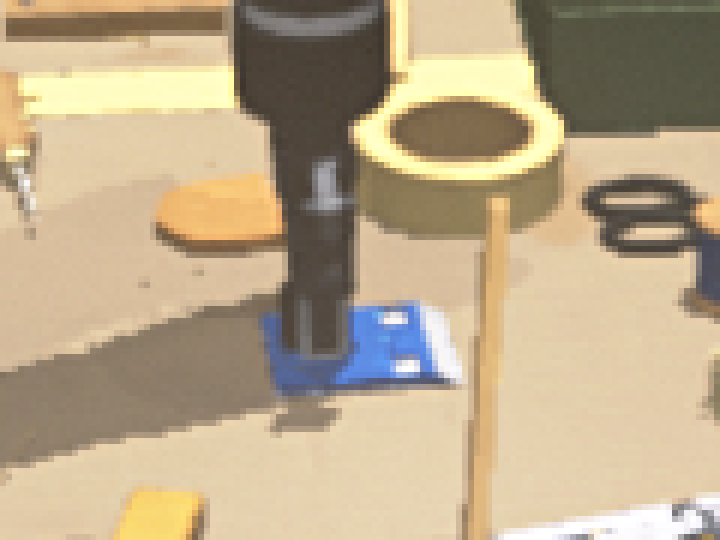

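View pics/t1z.png

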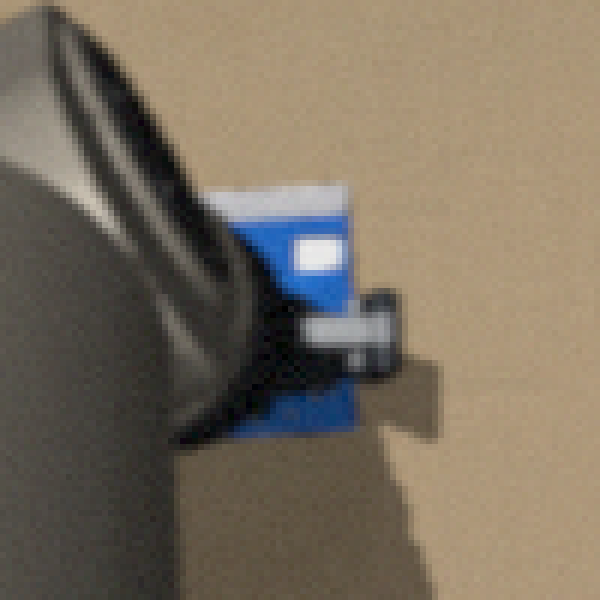

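The fingers straddle the grip: in the side view they are at crop (320,330), over the rear of the plate, and the plate hasn't moved. Now I'll grip and lift.

```bash
python3 - <<'E'
from h import *
env.grip(0.0,f_grip=50);s=st("gripped")
x,y,z=s["tcp_pos"]
env.movel([x,y,.20],velocity=.15);st("lift")
Q=q(JY+np.pi)
env.movel([*jw(-.085,0),.20],velocity=.25,rot=Q);st("over")
p,d=camera("side");crop("side",p,260,420,180,310,"pics/s2z.png",5)
p,d=camera("top");crop("top",p,290,400,170,320,"pics/t2z.png",4)
E
```

```text
gripped t3.86 tcp [0.4507 0.1967 0.0884] jig [-0.026   0.2664] F [-1.5 -0.8  5.4] Fjig [-1.6 -0.4] T [-0.02  0.23 -0.02] op 0.0133
lift t4.76 tcp [0.4501 0.1964 0.1992] jig [-0.0266  0.2662] F [ 0.   0.7 -1.8] Fjig [0.2 0.7] T [-0.01 -0.01 -0.04] op 0.0132
over t6.00 tcp [ 0.4504 -0.0752  0.1997] jig [-0.0849  0.001 ] F [-0.1  0.2 -2. ] Fjig [-0.1  0.2] T [ 0.02 -0.    0.01] op 0.0133
```

View pics/s2z.png

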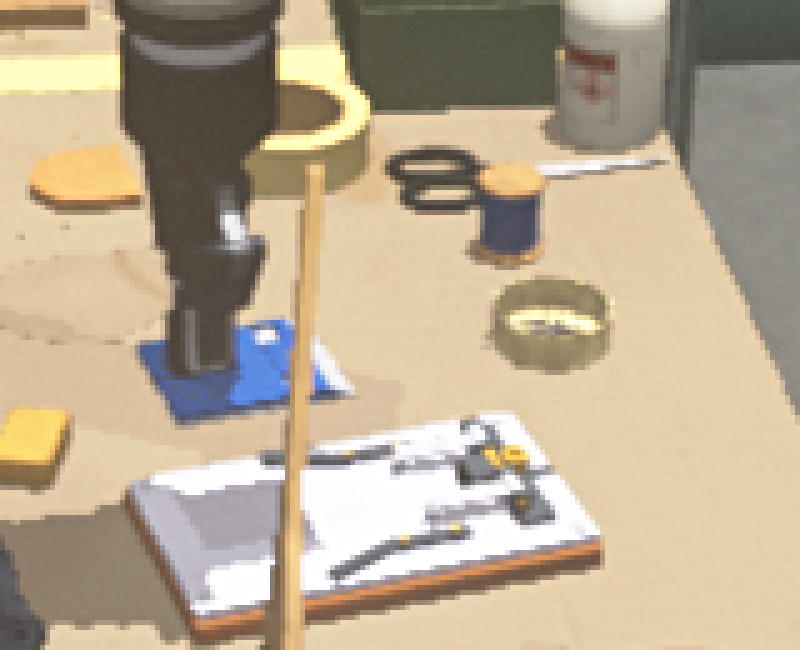

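View pics/t2z.png

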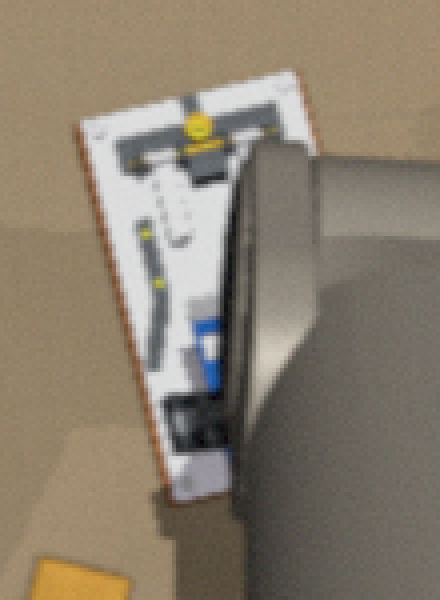

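The plate hangs level over the open end of the bed. In the side view its steel edge, at crop (335,370), faces the clips. Lowering it now.

```bash
python3 - <<'E'
from h import *
env.movel([*jw(-.085,0),.118],velocity=.1);st("near")
print(env.movel([*jw(-.085,0),.105],velocity=.012,stop_force=4));s=st("touch")
env.grip(.03,f_grip=25);s=st("open")
p,d=camera("side");crop("side",p,260,420,180,310,"pics/s3z.png",5)
p,d=camera("top");cv2.imwrite("pics/top3.png",p);crop("top",p,290,400,170,320,"pics/t3z.png",4)
E
```

```text
near t7.07 tcp [ 0.4509 -0.0761  0.1184] jig [-0.0846 -0.0001] F [-0.4 -0.3 -1.2] Fjig [-0.4 -0.2] T [ 0.08 -0.02 -0.02] op 0.0135
True
touch t7.84 tcp [ 0.4504 -0.0761  0.1084] jig [-0.0851  0.    ] F [-0.6  0.2  4.5] Fjig [-0.5  0.4] T [ 0.01  0.07 -0.01] op 0.0133
open t8.15 tcp [ 0.4497 -0.0761  0.1078] jig [-0.0858  0.0002] F [-0.8  0.7 -0. ] Fjig [-0.6  0.9] T [-0.   -0.    0.05] op 0.0295
```

View pics/s3z.png

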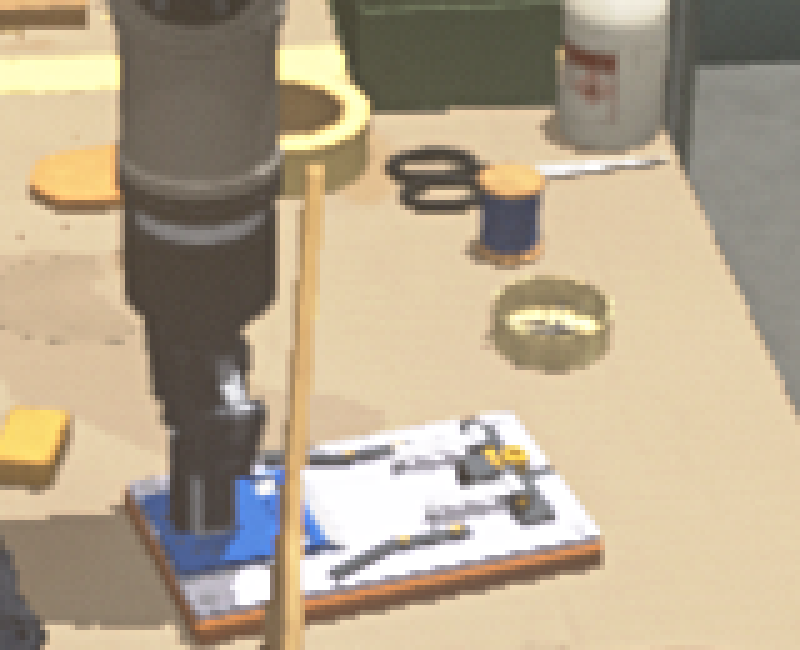

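View pics/t3z.png

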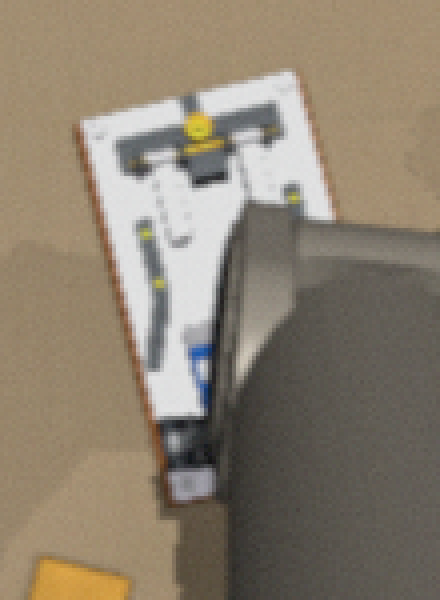

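The plate lies flat on the bed. I'll back off briefly to measure its alignment against the guides.

```bash
python3 - <<'E'
from meas import *
s=env.get_state();x,y,z=s["tcp_pos"]
env.movel([x,y,.2],velocity=.15)
env.movel([.45,.22,.25],velocity=.3);st()
p,d=camera("top");cv2.imwrite("pics/top4.png",p);crop("top",p,300,395,180,300,"pics/t4z.png",5)
E
```

```text
t10.17 tcp [0.4499 0.2181 0.2492] jig [-0.0222  0.2875] F [-0.1  0.4  0.7] Fjig [-0.1  0.4] T [-0.04  0.06  0.03] op 0.0303
```

View pics/t4z.png

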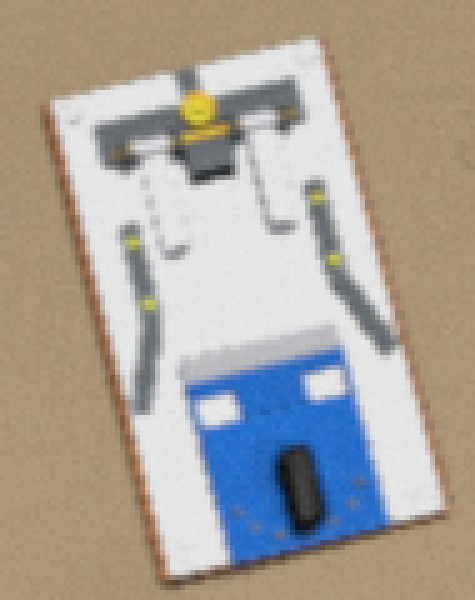

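```bash
python3 - <<'E'
from meas import *
p=cv2.imread("pics/top4.png").astype(np.float32);sat=p.max(2)-p.min(2)
def loc(X):
    d=X[:,:2]-JC;c,s=np.cos(JY),np.sin(JY);return np.c_[c*d[:,0]+s*d[:,1],-s*d[:,0]+c*d[:,1]]
b=[[337,256.5],[369,249.5],[377,284],[346,292.5]]
Q=quad(sat,b,half=3);X=loc(onplane("top",Q,.028));print(Q.round(1).tolist(),X.round(4).tolist(),"c",X.mean(0))
for i,j in((3,0),(2,1)): print("yaw",np.degrees(np.arctan2(*(X[j]-X[i])[::-1])))
hsv=cv2.cvtColor(p.astype(np.uint8),cv2.COLOR_BGR2HSV)
# dark guide strips: straight part, from mask
g=cv2.inRange(hsv,(0,0,50),(180,90,140))
for nm,(x0,x1,y0,y1) in {"L":(322,334,225,242),"R":(360,371,215,233)}.items():
    m=np.zeros_like(g);m[y0:y1,x0:x1]=g[y0:y1,x0:x1];pt=np.argwhere(m)[:,::-1];Y=loc(onplane("top",pt,.025));k=Y[:,0]>.003;print(nm,k.sum(),Y[k].mean(0).round(4),"ymin/max",Y[k][:,1].min(),Y[k][:,1].max())
# stop block: dark pad front
m=cv2.inRange(hsv,(0,0,0),(180,255,70));m[:,:335]=0;m[:,350:]=0;m[:205]=0;m[220:]=0
pt=np.argwhere(m)[:,::-1];Y=loc(onplane("top",pt,.03));print("stop dark",len(pt),Y.min(0),Y.max(0))
E
```

```text
[[337.0, 256.6000061035156], [367.8999938964844, 249.6999969482422], [377.1000061035156, 284.29998779296875], [346.20001220703125, 292.1000061035156]] [[-0.0304, 0.0337], [-0.0317, -0.0345], [-0.1081, -0.0343], [-0.1085, 0.0334]] c [-0.06968589 -0.00042823]
yaw 0.28227116417032494
yaw -0.09086478945278427
L 28 [0.0245 0.0414] ymin/max 0.03875314293577024 0.04405328073207452
R 36 [ 0.0257 -0.0407] ymin/max -0.044329059008927564 -0.037690872429607246
stop dark 13 [ 0.05572089 -0.00648377] [0.06967896 0.01300059]
```

Alignment is within 0.5 mm laterally and about 0.1° in yaw. Next is regripping and sliding in short, force-guarded steps.

```bash
python3 - <<'E'
from h import *
Q=q(JY+np.pi)
env.movel([*jw(-.085,0.0004),.2],velocity=.3,rot=Q)
env.movel([*jw(-.085,0.0004),.1085],velocity=.1,stop_force=8);st("down")
env.grip(0,f_grip=25);st("grip")
r=env.movel([*jw(-.062,0.0004),.1085],velocity=.03,stop_force=8);st(f"slide {r}")
E
```

```text
down t12.43 tcp [ 0.4508 -0.0757  0.1089] jig [-0.0846  0.0004] F [ 0.5 -0.4 -0. ] Fjig [ 0.4 -0.5] T [-0.03 -0.05 -0.  ] op 0.0302
grip t12.71 tcp [ 0.4509 -0.0758  0.1091] jig [-0.0845  0.0003] F [-0.8  0.6  4.7] Fjig [-0.7  0.7] T [0.04 0.13 0.03] op 0.0134
slide True t12.95 tcp [ 0.451  -0.0758  0.1091] jig [-0.0844  0.0002] F [-0.9  0.2  4.8] Fjig [-0.8  0.4] T [-0.    0.03  0.04] op 0.0135
```

```bash
python3 - <<'E'
from h import *
s=env.get_state();print(s["force"])
r=env.movel([*jw(-.0844,0.0004),.1098],velocity=.01);st(f"ease {r}")
env.dwell(.3);st("rest")
for x in(-.078,-.070,-.062):
    r=env.movel([*jw(x,0.0004),.1098],velocity=.02,stop_force=10);st(f"slide {x} {r}")
    if r: break
E
```

```text
[-0.91251872  0.23030576  4.81301031]
ease False t13.22 tcp [ 0.4507 -0.0756  0.1097] jig [-0.0846  0.0005] F [ 0.1  0.5 -2.3] Fjig [0.2 0.5] T [-0.01  0.04 -0.01] op 0.0132
rest t13.53 tcp [ 0.4509 -0.0756  0.1097] jig [-0.0845  0.0004] F [-0.7  0.2 -2. ] Fjig [-0.7  0.4] T [-0.03 -0.01 -0.02] op 0.0136
slide -0.078 False t13.99 tcp [ 0.4574 -0.0742  0.1098] jig [-0.0779  0.0004] F [ 0.4  0.  -2.6] Fjig [ 0.4 -0.1] T [-0.02 -0.02 -0.03] op 0.0136
slide -0.07 False t14.54 tcp [ 0.4651 -0.0725  0.1098] jig [-0.07    0.0004] F [ 0.  -0.  -2.7] Fjig [-0. -0.] T [-0.04 -0.03  0.02] op 0.0135
slide -0.062 False t15.09 tcp [ 0.4728 -0.0708  0.1097] jig [-0.062   0.0004] F [ 0.1 -0.1 -1.9] Fjig [ 0.1 -0.2] T [ 0.01  0.04 -0.04] op 0.0136
```

```bash
python3 - <<'E'
from h import *
r=env.movel([*jw(-.062,0.0004),.1085],velocity=.005,stop_force=3);s=st(f"lower {r}")
z=s["tcp_pos"][2]
x=-.062
while x<-.008:
    x+=.003
    r=env.movel([*jw(x,0.0004),z],velocity=.012,stop_force=12);s=st(f"{x:.3f} {r}")
    f=s["force"];fx=np.cos(JY)*f[0]+np.sin(JY)*f[1];fy=-np.sin(JY)*f[0]+np.cos(JY)*f[1]
    if r or fx<-16 or abs(fy)>8 or abs(f[2])>14: break
E
```

```text
lower True t15.33 tcp [ 0.4728 -0.0708  0.1091] jig [-0.0621  0.0004] F [-0.5 -0.9  5.2] Fjig [-0.7 -0.8] T [ 0.05 -0.1   0.01] op 0.0137
-0.059 False t15.80 tcp [ 0.4761 -0.0702  0.1092] jig [-0.0587  0.0003] F [ 0.2 -0.6  1.2] Fjig [ 0.1 -0.6] T [-0.07 -0.13 -0.01] op 0.0136
-0.056 False t16.20 tcp [ 0.4788 -0.0695  0.1092] jig [-0.0559  0.0004] F [-0.8  0.1  3. ] Fjig [-0.8  0.3] T [-0.06  0.01  0.03] op 0.0136
-0.053 False t16.60 tcp [ 0.4817 -0.0688  0.1092] jig [-0.0529  0.0004] F [-1.7 -0.7  3.3] Fjig [-1.8 -0.4] T [-0.04  0.04 -0.04] op 0.0137
-0.050 False t17.00 tcp [ 0.4846 -0.0682  0.1091] jig [-0.05    0.0004] F [-1.8  0.4  4.2] Fjig [-1.7  0.8] T [-0.04  0.1  -0.07] op 0.0134
-0.047 False t17.40 tcp [ 0.4876 -0.0675  0.1092] jig [-0.0469  0.0004] F [-2.7  0.3  4.3] Fjig [-2.6  0.9] T [-0.06  0.1  -0.03] op 0.0137
-0.044 False t17.80 tcp [ 0.4905 -0.0669  0.1092] jig [-0.0439  0.0004] F [-1.7 -0.8  2.9] Fjig [-1.9 -0.4] T [-0.02  0.15 -0.04] op 0.0137
-0.041 False t18.20 tcp [ 0.4934 -0.0663  0.1092] jig [-0.041   0.0004] F [-1.4 -0.8  3.6] Fjig [-1.5 -0.5] T [-0.08  0.09 -0.06] op 0.0131
-0.038 False t18.60 tcp [ 0.4963 -0.0656  0.1092] jig [-0.038   0.0004] F [-2.  -0.2  4.2] Fjig [-2.   0.3] T [-0.11  0.17  0.01] op 0.0135
-0.035 False t19.00 tcp [ 0.4989 -0.065   0.1091] jig [-0.0353  0.0004] F [-2.8  0.1  5.4] Fjig [-2.7  0.7] T [-0.11  0.31 -0.04] op 0.0136
-0.032 True t19.26 tcp [ 0.4994 -0.065   0.1091] jig [-0.0349  0.0003] F [-1.2 -0.1  4.4] Fjig [-1.2  0.1] T [-0.04 -0.04  0.05] op 0.0136
```

```bash
python3 - <<'E'
from h import *
p,d=camera("side");crop("side",p,300,420,240,310,"pics/s5z.png",6)
p,d=camera("top");crop("top",p,300,395,180,300,"pics/t5z.png",5)
E
```

```text
(no output)
```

View pics/s5z.png

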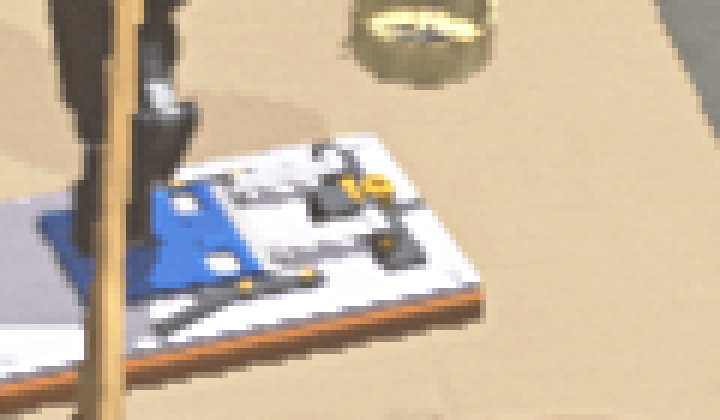

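View pics/t5z.png

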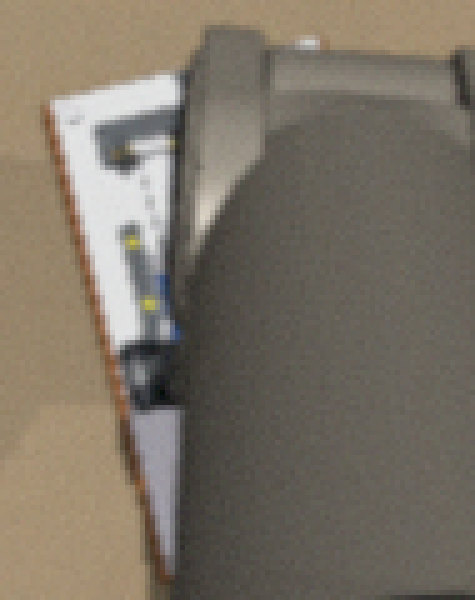

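In the side view the steel edge, at crop (250,240), has just reached the clip noses. The stop was therefore the bevel meeting the clips. I'll continue with a slightly higher guard.

```bash
python3 - <<'E'
from h import *
s=env.get_state();z=s["tcp_pos"][2]
x=-.035
while x<-.009:
    x+=.002
    r=env.movel([*jw(x,0.0004),z],velocity=.01,stop_force=18);s=st(f"{x:.3f} {r}")
    f=s["force"];fx=np.cos(JY)*f[0]+np.sin(JY)*f[1];fy=-np.sin(JY)*f[0]+np.cos(JY)*f[1]
    if r or fx<-16 or abs(fy)>8 or abs(f[2])>16: break
E
```

```text
-0.033 False t19.76 tcp [ 0.4997 -0.065   0.1091] jig [-0.0346  0.0003] F [-6.3 -1.1 10. ] Fjig [-6.4  0.3] T [-0.3   1.08  0.03] op 0.0136
-0.031 False t20.11 tcp [ 0.5    -0.0649  0.109 ] jig [-0.0343  0.0003] F [-11.8  -1.7  16.7] Fjig [-11.9   0.9] T [-0.36  2.05  0.11] op 0.0136
```

The push has reached 12 N and the front is being pressed onto the bed (Fz 17 N). I'll back off, let the plate settle flat, regrip lower and firmer, and trim z to stay light.

```bash
cat > push.py <<'E'
from h import *
def F():
    f=np.mean([env.get_state()["force"]],axis=0);return np.cos(JY)*f[0]+np.sin(JY)*f[1],-np.sin(JY)*f[0]+np.cos(JY)*f[1],f[2]
def tj():
    d=env.get_state()["tcp_pos"][:2]-JC;return np.cos(JY)*d[0]+np.sin(JY)*d[1]
def push(x,z,xend,step=.0015,fmax=22,ztgt=3,sf=20):
    while x<xend:
        x+=step
        r=env.movel([*jw(x,0.0004),z],velocity=.01,stop_force=sf);st(f"cmd {x:.4f} z {z:.4f} {r}")
        fx,fy,fz=F()
        z+=float(np.clip((fz-ztgt)*.00008,-.0003,.0005))
        if r or fx<-fmax or abs(fy)>8 or abs(fz)>20: break
    return x,z
E
python3 - <<'E'
from push import *
env.movel([*jw(-.037,0.0004),.1095],velocity=.02);st("back")
env.grip(.03);st("open")
env.movel([*jw(-.037,0.0004),.1072],velocity=.02);st("low")
env.grip(0,f_grip=60);s=st("grip");z=s["tcp_pos"][2]
fx,fy,fz=F();z+=(fz-2)*.0001
push(-.037,z,-.012)
E
```

```text
back t20.56 tcp [ 0.4973 -0.0652  0.1092] jig [-0.037   0.0005] F [ 1.   0.7 -0.8] Fjig [1.1 0.5] T [ 0.04 -0.01  0.05] op 0.0135
open t20.87 tcp [ 0.4975 -0.0653  0.1096] jig [-0.0367  0.0004] F [ 0.6 -1.  -0. ] Fjig [ 0.4 -1.1] T [-0.01  0.02 -0.04] op 0.0301
low t21.13 tcp [ 0.4972 -0.0654  0.1071] jig [-0.0371  0.0005] F [-0.2  0.  -0.3] Fjig [-0.1  0.1] T [-0.03 -0.02  0.02] op 0.0303
grip t21.42 tcp [ 0.4974 -0.0654  0.1073] jig [-0.0369  0.0003] F [0.1 0.2 2.3] Fjig [0.1 0.2] T [-0.12  0.06 -0.  ] op 0.0132
cmd -0.0355 z 0.1074 False t21.72 tcp [ 0.4988 -0.065   0.1073] jig [-0.0355  0.0004] F [-0.7 -0.1 -0.4] Fjig [-0.7  0.1] T [-0.09  0.12  0.  ] op 0.0132
cmd -0.0340 z 0.1071 False t22.02 tcp [ 0.4993 -0.065   0.1073] jig [-0.0349  0.0003] F [-4.5  0.   8.4] Fjig [-4.4  1. ] T [-0.14  0.76  0.03] op 0.0128
cmd -0.0325 z 0.1075 False t22.32 tcp [ 0.4997 -0.0649  0.1073] jig [-0.0345  0.0004] F [-5.9 -1.   7.2] Fjig [-5.9  0.3] T [-0.3   1.05  0.02] op 0.0134
cmd -0.0310 z 0.1079 False t22.62 tcp [ 0.5004 -0.0648  0.1074] jig [-0.0338  0.0003] F [-7.6 -1.   8. ] Fjig [-7.7  0
[... 1329 characters left out ...]
jig [-0.0168  0.0004] F [-0.2 -0.3 -5.5] Fjig [-0.2 -0.2] T [-0.05  0.08  0.  ] op 0.0129
cmd -0.0160 z 0.1074 False t25.63 tcp [ 0.519  -0.0607  0.1078] jig [-0.0147  0.0003] F [ 3.2 -0.2 -6.9] Fjig [ 3.1 -0.9] T [ 0.13 -0.39  0.03] op 0.0132
cmd -0.0145 z 0.1071 False t25.93 tcp [ 0.5201 -0.0604  0.1074] jig [-0.0136  0.0003] F [ 2.9  0.9 -5.3] Fjig [3.  0.3] T [ 0.14 -0.67  0.04] op 0.0129
cmd -0.0130 z 0.1068 False t26.23 tcp [ 0.5203 -0.0604  0.1073] jig [-0.0134  0.0003] F [-1.9  0.2  5.3] Fjig [-1.8  0.6] T [0.03 0.4  0.04] op 0.0129
cmd -0.0115 z 0.1070 False t26.53 tcp [ 0.5208 -0.0603  0.1073] jig [-0.013   0.0003] F [-4.9  0.1  8.4] Fjig [-4.7  1.1] T [-0.12  0.79  0.07] op 0.0129
```

The force trace shows bevel lift, ride, then a forward pull (the drop) near x = -15 mm. From the geometry the stop should be 2–3 mm further on, so I'll keep pushing gently.

```bash
python3 - <<'E'
from push import *
push(-.0115,.1076,-.004,step=.0015,fmax=13,ztgt=1,sf=14)
p,d=camera("side");cv2.imwrite("pics/side6.png",p);crop("side",p,300,420,240,310,"pics/s6z.png",6)
E
```

```text
cmd -0.0100 z 0.1076 False t26.84 tcp [ 0.5225 -0.0599  0.1074] jig [-0.0112  0.0003] F [-3.1 -2.1  1.8] Fjig [-3.5 -1.3] T [-0.24  0.69 -0.05] op 0.0134
cmd -0.0085 z 0.1077 False t27.14 tcp [ 0.5235 -0.0597  0.1074] jig [-0.0101  0.0003] F [-7.9 -1.4  4.8] Fjig [-8.   0.4] T [-0.39  1.27  0.02] op 0.0132
cmd -0.0070 z 0.1080 False t27.44 tcp [ 0.5238 -0.0597  0.1074] jig [-0.0099  0.0003] F [-10.4  -2.7   7.1] Fjig [-10.8  -0.4] T [-0.46  1.9  -0.03] op 0.0132
cmd -0.0055 z 0.1085 False t27.75 tcp [ 0.524  -0.0596  0.1076] jig [-0.0096  0.0002] F [-12.5  -2.4   7.7] Fjig [-12.7   0.4] T [-0.64  2.46  0.08] op 0.0134
cmd -0.0040 z 0.1090 False t28.06 tcp [ 0.5243 -0.0596  0.1078] jig [-0.0093  0.0002] F [-16.2  -3.3   9.3] Fjig [-16.5   0.3] T [-0.76  2.97 -0.02] op 0.013
```

View pics/s6z.png

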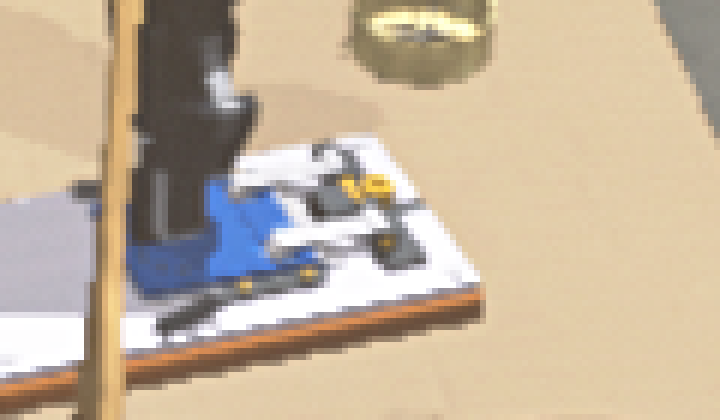

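It stopped firmly at x ≈ -10 mm, as predicted, and the clip arms lie over the pockets at crop (240,190) and (280,245). Now relaxing the push, releasing and checking.

```bash
python3 - <<'E'
from push import *
env.movel([*jw(-.0102,.0004),.1078],velocity=.01);st("relax")
env.grip(.035);st("open")
x,y,z=env.get_state()["tcp_pos"]
env.movel([*jw(-.0100,.0004),.2],velocity=.1);env.movel([.45,.22,.25],velocity=.3);st("away")
p,d=camera("top");cv2.imwrite("pics/top7.png",p);np.save("pics/top7.npy",d);crop("top",p,300,395,180,300,"pics/t7z.png",5)
p,d=camera("side");crop("side",p,300,420,240,310,"pics/s7z.png",6);cv2.imwrite("pics/side7.png",p)
E
```

```text
relax t28.89 tcp [ 0.5234 -0.0597  0.1076] jig [-0.0103  0.0004] F [-2.1 -1.7 -4.9] Fjig [-2.4 -1.2] T [-0.42  0.6  -0.  ] op 0.0128
open t29.23 tcp [ 0.5244 -0.0593  0.1083] jig [-0.0092  0.0005] F [-0.6  0.  -0.5] Fjig [-0.5  0.1] T [-0.03 -0.03 -0.02] op 0.0351
away t31.43 tcp [0.4502 0.2183 0.2495] jig [-0.0218  0.2875] F [0.4 0.2 0.1] Fjig [0.4 0.1] T [-0.   -0.   -0.03] op 0.0352
```

View pics/t7z.png

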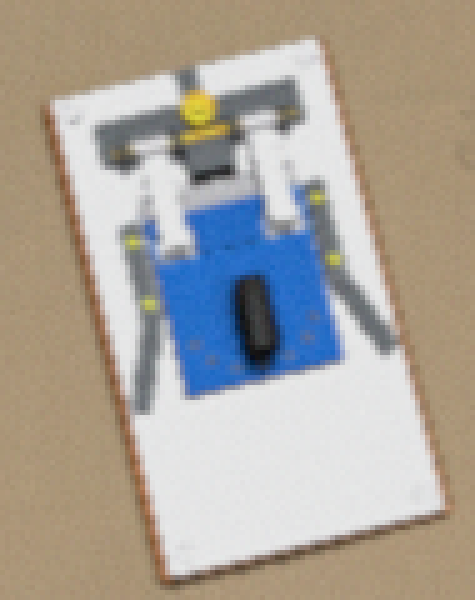

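View pics/s7z.png

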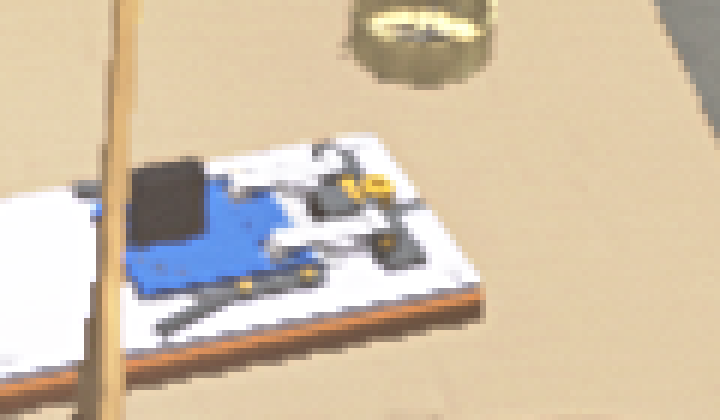

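```bash
python3 - <<'E'
from meas import *
p=cv2.imread("pics/top7.png").astype(np.float32);sat=p.max(2)-p.min(2)
def loc(X):
    d=X[:,:2]-JC;c,s=np.cos(JY),np.sin(JY);return np.c_[c*d[:,0]+s*d[:,1],-s*d[:,0]+c*d[:,1]]
C=np.array([[332.5,233],[364.5,225],[368.7,252],[337.5,259.5]])
L=[edgefit(sat,C[1],C[2],half=3)[0],edgefit(sat,C[2],C[3],half=3)[0],edgefit(sat,C[3],C[0],half=2.5,trim=.15)[0]]
Q=np.array([inter(L[0],L[1]),inter(L[1],L[2])]);X=loc(onplane("top",Q,.028));print("rear corners jig",X.round(4))
d=np.load("pics/top7.npy");K,R,t=cam("top")
def h(u,v):
    z=d[v,u];P=R.T@(np.linalg.inv(K)@[u,v,1]*z-t);return P[2].round(4)
print("nose/clip pts z",[h(335,229),h(357,224),h(335,225),h(356,220)],"plate",[h(340,250),h(360,245)],"bed",[h(350,275)])
a=cv2.imread("pics/top0.png");df=cv2.absdiff(a,p.astype(np.uint8)).max(2)
for n,(x,y) in dict(spool=(214,184),tacks=(264,183),wax=(309,319),lift=(167,300)).items(): print(n,df[y-18:y+18,x-18:x+18].mean().round(1))
E
```

```text
rear corners jig [[-0.0349 -0.0329]
 [-0.0348  0.034 ]]
nose/clip pts z [np.float64(0.0328), np.float64(0.0328), np.float64(0.0319), np.float64(0.0333)] plate [np.float64(0.0293), np.float64(0.0307)] bed [np.float64(0.023)]
spool 13.1
tacks 13.4
wax 14.4
lift 90.2
```

```bash
python3 - <<'E'
from h import *
K,R,t=cam("top")
for f in("top0","top7"):
    d=np.load(f"pics/{f}.npy")
    def h(u,v): return (R.T@(np.linalg.inv(K)@[u,v,1]*d[v,u]-t))[2]
    g=lambda us,vs: round(float(np.median([h(u,v) for u in us for v in vs])),4)
    print(f,"L nose",g(range(334,337),range(227,230)),"R nose",g(range(355,359),range(222,225)),"bed",g(range(345,356),range(270,278)))
env.reach([.45,.25,.35],env.get_state()["orientation"])
p,d=camera("top");cv2.imwrite("pics/top8.png",p)
p,d=camera("side");cv2.imwrite("pics/side8.png",p);st()
E
```

```text
top0 L nose 0.0328 R nose 0.0331 bed 0.0205
top7 L nose 0.0338 R nose 0.0358 bed 0.0208
 t32.13 tcp [0.4498 0.2487 0.3488] jig [-0.0157  0.3173] F [-0.  -0.5 -0.6] Fjig [-0.1 -0.5] T [-0.01 -0.01  0.01] op 0.0351
```

View pics/top7.png

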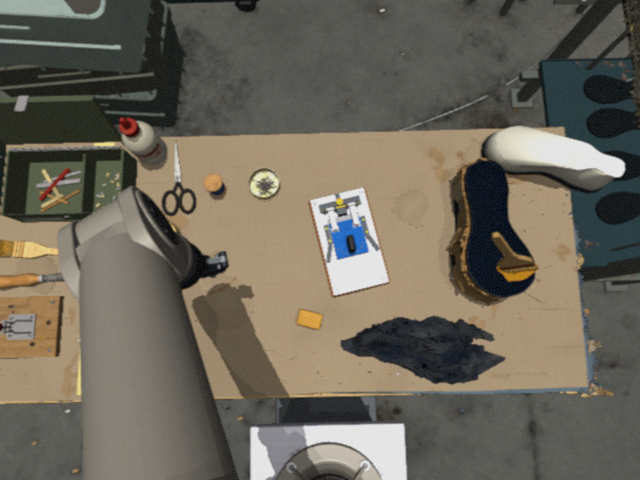

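View pics/side8.png

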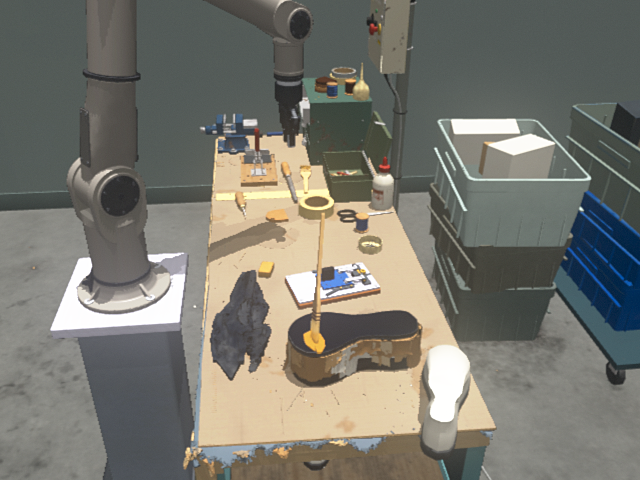

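The lift is only hidden by the arm in the top view; the side view shows it unmoved. Nose heights are noisy (+1.0 left, +2.7 right; dropped = 1.5, riding = 5), so I'll average several depth frames.

```bash
python3 - <<'E'
from h import *
K,R,t=cam("top")
D=np.median([camera("top")[1] for _ in range(15)],axis=0)
p,_=camera("top");cv2.imwrite("pics/top9.png",p);crop("top",p,325,372,205,262,"pics/t9z.png",10)
def hm(D,u0,u1,v0,v1):
    return np.round([[(R.T@(np.linalg.inv(K)@[u,v,1]*D[v,u]-t))[2]*1000 for u in range(u0,u1)] for v in range(v0,v1)],1)
d0=np.load("pics/top0.npy")
for n,b in dict(L=(333,339,218,232),R=(353,360,210,228)).items(): print(n);print(hm(D,*b))
E
```

```text
L
[[34.2 34.5 34.  23.7 23.6 24.1]
 [34.7 33.9 34.4 23.9 24.9 25.3]
 [33.7 33.7 34.1 26.5 25.8 25.4]
 [35.1 34.6 34.7 34.3 27.5 28.3]
 [34.4 34.9 35.4 34.2 28.7 28.2]
 [33.7 34.1 34.9 34.4 28.8 28.4]
 [35.  34.7 34.6 35.2 28.7 28.8]
 [34.5 34.  35.2 34.3 34.1 28.3]
 [35.4 35.3 34.8 34.4 35.2 25. ]
 [34.8 34.3 35.  34.5 35.  26. ]
 [34.1 36.1 35.2 34.9 34.4 25.5]
 [36.4 35.7 34.4 33.1 30.5 24.7]
 [29.5 31.4 32.3 32.  30.4 25.5]
 [24.5 25.5 28.9 25.  24.3 27.8]]
R
[[33.9 34.9 34.9 35.2 20.9 21.1 21. ]
 [34.2 35.  35.2 34.2 21.1 21.1 20. ]
 [34.4 34.3 34.6 33.7 21.5 22.7 20.5]
 [33.9 34.6 34.9 35.8 23.5 24.  21.1]
 [35.4 35.2 34.6 35.  34.9 25.  24.5]
 [35.5 35.  34.9 33.9 33.9 25.7 26.9]
 [34.1 34.5 34.4 34.  34.7 28.1 28.1]
 [34.6 34.  35.1 34.9 34.6 33.9 28.6]
 [34.5 35.6 34.6 34.4 34.9 34.8 29.2]
 [34.7 34.2 34.2 34.6 35.6 34.3 29. ]
 [28.8 34.3 35.2 34.7 34.7 34.6 27.8]
 [29.5 34.7 34.3 34.4 35.3 35.5 33.9]
 [26.1 34.2 34.6 35.4 34.6 34.5 35. ]
 [25.3 34.  34.3 34.6 35.3 34.6 35.4]
 [24.5 25.6 34.5 33.3 32.2 32.6 31.5]
 [25.1 25.8 31.2 31.8 31.6 30.7 25.7]
 [29.1 24.3 24.6 25.1 25.4 25.6 27.6]
 [27.9 25.  28.6 29.3 28.  28.8 28.7]]
```

View pics/t9z.png

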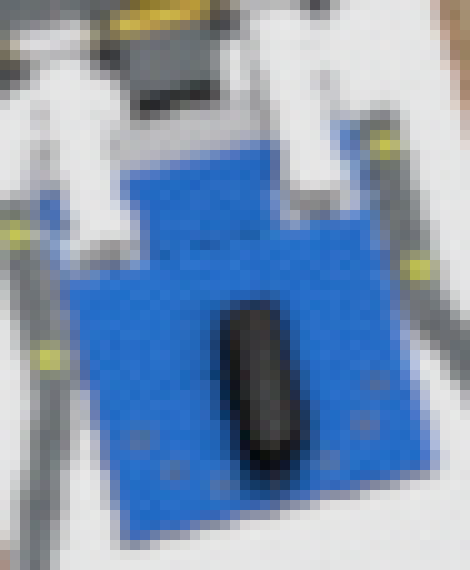

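Both clip arms lie level at an equal 34.7 mm. The pocket floors (~25 mm) are visible just behind each nose, and the plate top reads 28.7 mm. Both noses are seated, so I'm handing in.

```bash
python3 -c "
from h import *
st();job.job_done()"
```

```text
t32.93 tcp [0.45 0.25 0.35] jig [-0.0152  0.3186] F [0.7 0.1 0.1] Fjig [ 0.7 -0.1] T [-0.02 -0.05 -0.02] op 0.0348
the job is handed in; nothing more can be done
```

I laid the plate on the bed with its steel edge towards the clips and slid it in until both noses dropped into the pockets. I took it on to the stop, let go and handed in at about 33 s.

**Forces:** Lifting the clips took about 9 N of push, and I pressed against the stop with up to 16.5 N. The first try at the clips had stuck at 12 N with the plate's front edge pressed onto the bed. I backed off and regripped lower, and it then went in.

**Last checks:**
- **Clips:** both arms lie level at the same height, with the pocket floor visible just behind each nose. My first single-frame height reading was unclear on the right clip (+2.7 mm, against 1.5 mm when dropped), but the average of 15 frames matched the left.
- **Plate position:** it lies flat, about 0.5 mm off the jig's middle line. The camera puts the grip at x ≈ -12 mm and the arm put it at -10 mm. Both are well past the -30.5 mm limit.
- **Other things:** the spool, tacks and wax showed no change between the top pictures. The arm hid the heel lift in the top view; by eye in the side view it had not moved.

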